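# Centre a bayonet guide bush on an upturned router and hold it home

### The arm

A 6-joint arm with a two-finger parallel gripper is mounted at the origin on a cart in front of the work surface, level with it; the furniture and walls round the work are solid. World frame = base frame: x ahead of the robot, y to its left, z up, the work surface at z = 0. Lengths are in m, angles in rad, forces in N, time in s.
With the tool pointing down it reaches from about 0.35 to 0.975 m from the base axis. Payload 7.1 kg.
Tool frame: the origin (TCP) lies midway between the tips of the shut fingers; the grasp point (between the pads) lies 19 mm behind it; z points along the fingers, y is the line along which they close (so a half turn about z gives the same grasp; the last joint's range is limited). The gripper opens to 88 mm and grips with 3 to 60 N. Pads are 20 mm wide; open, the fingers measure 115 mm over their backs; the gripper's body (75 mm by 178 mm) begins 61 mm behind the grasp point.
Start: joints at [-1.314, 0.423, 1.63, -0, 1.089, -0.019], TCP at [0.17, -0.601, 0.223] pointing down, gripper open.
Joint ranges: [-3, 3], [-0.9, 2.11], [0.09, 2.58], [-1.31, 4.45], [0.11, 2.69], [-2.54, 2.54]. Speed limits (rad/s): [2.39, 2.39, 3.01, 3.14, 3.14, 3.14].

### API

Orientations are given as a unit quaternion [w, x, y, z].
In Python, from station import move_pose, movel, movej, command_gripper, wait, inverse_kinematics, read_camera, camera_info, MotionError, job_done, get_time, get_joint_pos, get_qvel, get_effort, get_tcp_pos, get_ee_rot, get_ft_force, get_ft_torque, get_grip_width, get_finger_force gives the robot as it stands. Calls block until the motion is done:
- move_pose(position, orientation): joint-space move of the TCP to a pose.
- movel(position, frame=None, v=0.15, until_force=None): straight line of the TCP; frame=None keeps the orientation; v is the mean speed in m/s. With until_force (N) it stops when the force on the tool has changed by that much, and returns True; else False.
- movej(angles): joint-space move.
- command_gripper(opening): opening from 0.0 (shut) to 1.0 (fully open); the grip force is fixed at half the most; returns when the fingers have stopped.
- wait(seconds).
- inverse_kinematics(position, orientation): joint angles nearest the present ones, or None.
- read_camera(name): name is "side" or "top" or "wrist"; returns the picture (420x560x3 uint8, red, green, blue); there is no depth.
- camera_info(name): a dict with "intrinsics" (3x3 intrinsics, pixels), "T" (4x4, takes a point from camera to world coordinates); the wrist camera has in their place "tool_from_camera" (4x4, takes a point from camera to tool coordinates, whose origin is the TCP and whose axes are the flange's). Camera axes: x right, y up, looking along -z (the intrinsics and any distortion apply to the point x, -y, -z); pixel columns grow to the right and rows downward; lengths in m; the calibration is good to about 2 mm. The wrist camera is an equidistant fisheye: a pixel r from the principal point sees the ray r / f radians off the axis. A picture is of the moment at which its call begins: read the wrist's pose just before it. camera_info takes no time and is no camera call.
A pose or a line that the arm cannot do raises MotionError and nothing moves.
- job_done(): hands the job in; it is judged then, once.
Readings, each from a call of its own:
- get_time(): time.
- get_joint_pos(): joint angles.
- get_qvel(): joint speeds.
- get_effort(): joint torques, N m.
- get_tcp_pos(): TCP position.
- get_ee_rot(): TCP orientation.
- get_ft_force(): force on the tool from outside, world axes, zero at the start.
- get_ft_torque(): the same for the moment, N m.
- get_grip_width(): opening from 0.0 (shut) to 1.0 (fully open).
- get_finger_force(): force on a finger pad.
Only numpy, scipy, OpenCV 4.12 (cv2) and the standard library are available. Lean on these libraries where they do the work, as an engineer would, in place of code of your own. Each camera call takes 0.05 s, during which the arm holds its last target. There are 200 camera calls.

### The job

The compact router stands upside down in its plywood cradle with its collet and bayonet ring facing up: take the plain centring pin out of the bit block and stand it in the collet, shank down, until its flange sits on the collet nut. Then lower the guide bush with the narrow nose (its bore fits the pin, the other bush's is far too wide) nose up over the pin into the ring, turn it until its hidden keyways drop over the ring's pins, and push it fully home against the ejector spring. Finish while still holding it pushed home, so that the screws can be tightened; leave everything else where it lies.

Things in the scene. Friction and masses are not known exactly. Their poses are not given: they have to be found in the camera images.
- router: Compact router standing upside down on its battery in a plywood cradle (152 x 132 mm), fixed. Origin on the table under its axis. Motor housing 72 mm across; round black sole plate 110 mm across, its top 149.5 mm above the table, carries the bayonet ring.
- ring_mouth (a point): Centre of the ring's flat, level top face, 160 mm above the table, on the router's axis. Plain aluminium ring, outside 76 mm, bore 52.4 mm, chamfered. Four steel pins, 5 mm thick, 90 degrees apart, point 6 mm inward from the bore's wall, upper edges 3 mm below the top face. The ring stands at any angle on the sole: the yaw read here does NOT tell where the pins are. Find them by turning.
- ejector (a joint): Sprung steel ejector ring (28 to 38 mm across) inside the ring's pins, its top 6 mm below the ring's top face when free (0). Grows to 0.006 (m) when a keyed bush pushes it down home. It pushes up with 2.5 N at 0 and 6.7 N at 0.006, so a bush let go rises again.
- collet_mouth (a point): Centre of the collet's mouth: top of the dark six-sided collet nut (25 mm across) in the middle of the ring, on its axis, 6 mm below the ring's top face. Vertical bore 13.2 mm across with a 2 mm chamfer, 31 mm deep. It does not grip: the pin just stands in it.
- pin_mid (a point): Middle (half-way up) of the loose centring pin, z axis up: plain smooth steel, 78 mm long, 0.1 kg. It stands upright in the bit block. From its foot: shank 12 mm thick, 30 mm long, foot bevelled; flange 20 mm across, 4 mm thick; body 16 mm thick (to grip) from 5 mm below to 39 mm above this point, the last 6 mm a cone. Its yaw means nothing.
- pin_flange (a point): Centre of the underside of the pin's flange, 30 mm above its foot and 9 mm below pin_mid. It rests on the block's top at the start and on the collet nut (at collet_mouth) when the pin is home.
- bit_block: Fixed wooden bit block, 56 x 200 x 35 mm, origin on the table under its centre. A row of three router bits with cutters (rising 36 mm above it) and the plain pin, 48 mm apart, runs along its y axis, so a grip that closes along its x axis clears them. The pin's hole is 13.2 mm across, 24 mm from the centre towards -y.
- bush_mid (a point): Centre of the knurled rim (62 mm across, 20 mm tall, to grip) of the loose guide bush with the NARROW nose, steel, 0.16 kg, lying nose up on the table; z axis up through its 18.5 mm bore. Below the rim a spigot 50 mm across, 12 mm tall; above it the nose, 30 mm across, 12 mm tall. This point is 22 mm above the foot and 22 mm below the top; 10 mm above ring_mouth when home.
- bush_foot (a point): Centre of the underside of that bush's spigot (bevelled edge, hollow 30 mm). Four keyways 9 mm wide, hidden by the rim, at 0, 90, 180, 270 degrees from its x axis. On the ring's pins, not keyed, it is 3 mm below ring_mouth; keyed (within 0.08 rad; at most an eighth of a turn to the nearest match) it drops to 6 mm below, on the ejector; pushed home, rim on ring, 12 mm below.
- wide_bush: The other loose guide bush, with the same knurled rim and spigot (62 and 50 mm) but a wide nose (43 mm across, bore 36 mm). Origin at the centre of its underside, on the table. Not needed: leave it.
- tape_measure: Loose bystander: yellow tape measure, 37x87x64 mm. Origin at the centre of its underside. Leave it.
- glue_small: Loose bystander: small yellow glue bottle, 49 mm thick, 126 mm tall. Origin at the centre of its underside. Leave it.
- sanding_block: Loose bystander: brown sanding block, 66x117x32 mm. Origin at the centre of its underside. Leave it.
Things that resemble listed ones, but are neither listed nor needed, are in the scene too. Of the things shaped like the part that bears pin_mid, the bare steel one is meant.

How it is judged:
By the outcome, as a careful person would: the job done as asked, in the order asked, and still so for the second after the job is handed in, while the arm keeps its last pose, push and grip.
It also fails if it takes over 72 s, if anything falls off the work surface, if the arm or the gripper's body presses on something with over 40 N, if the wrist force passes 120 N, or if a joint passes its speed limit or range.

## Working session

There is one attempt and no reset: what is moved stays moved. The work goes in short steps, each a Python script; the robot and the scene stay as the last script left them, time stands still between calls to the robot, and variables do not carry over. Pictures are saved under pics/ and viewed, at most 10 in all, crops included, and the job is handed in when it is done.

```bash
ls; mkdir -p pics; python3 - <<'E'
from station import *
import cv2,numpy as np
np.set_printoptions(precision=4,suppress=True)
for n in("top","side"):
    cv2.imwrite(f"pics/{n}0.png",cv2.resize(read_camera(n)[:,:,::-1],(800,600),interpolation=cv2.INTER_CUBIC))
    print(camera_info(n))
print(camera_info("wrist"),get_time(),get_ee_rot())
E
```

```text
pics
{'intrinsics': array([[524.0082,   0.    , 282.1488],
       [  0.    , 524.0082, 203.8329],
       [  0.    ,   0.    ,   1.    ]]), 'T': array([[ 0.0013,  0.9858, -0.1682,  0.3638],
       [-1.    ,  0.0025,  0.0074,  0.0344],
       [ 0.0077,  0.1682,  0.9857,  1.3452],
       [ 0.    ,  0.    ,  0.    ,  1.    ]])}
{'intrinsics': array([[381.0328,   0.    , 283.6608],
       [  0.    , 381.0328, 207.1705],
       [  0.    ,   0.    ,   1.    ]]), 'T': array([[-0.8828,  0.2007, -0.4248,  0.1332],
       [-0.4695, -0.3433,  0.8135,  0.8762],
       [ 0.0175,  0.9175,  0.3973,  0.5215],
       [ 0.    ,  0.    ,  0.    ,  1.    ]])}
{'intrinsics': array([[325.1923,   0.    , 278.7794],
       [  0.    , 325.1923, 209.2847],
       [  0.    ,   0.    ,   1.    ]]), 'tool_from_camera': array([[ 0.0009,  0.9679,  0.2512,  0.0682],
       [ 1.    , -0.001 ,  0.    ,  0.0005],
       [ 0.0003,  0.2512, -0.9679, -0.1618],
       [ 0.    ,  0.    ,  0.    ,  1.    ]])} 0.1 [-0.0007  0.9905  0.1374 -0.0001]
```

View pics/top0.png

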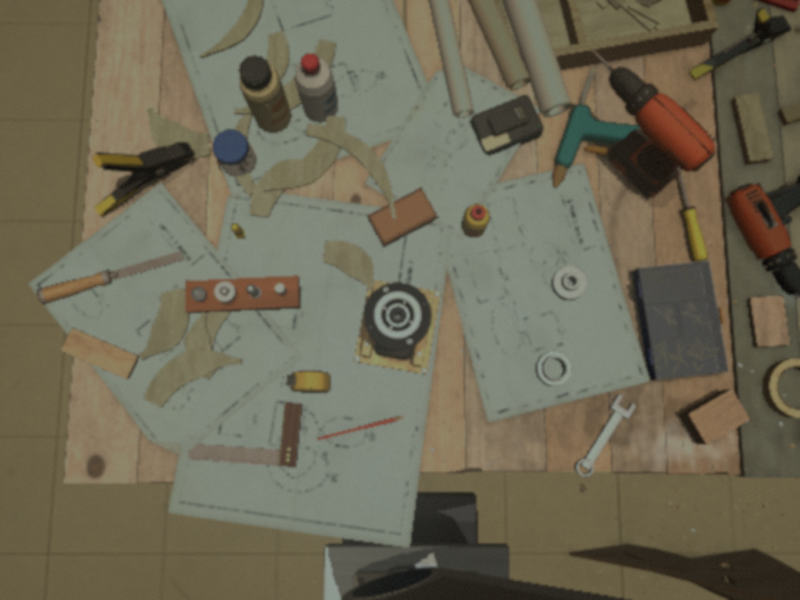

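View pics/side0.png

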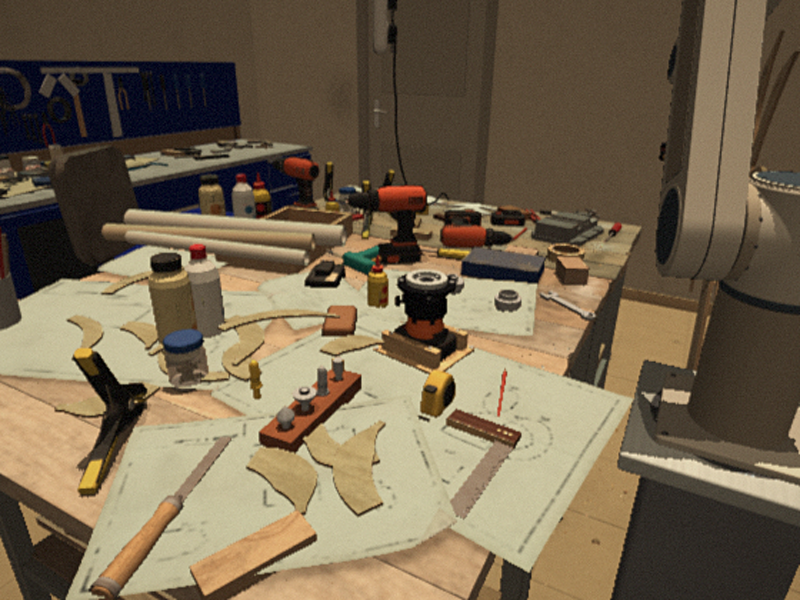

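Top view: the bit block is at (243,294), with the slim upright pin at (253,291). The router ring is at (398,315), the narrow bush at (569,282) and the wide bush at (553,368). Next I'll convert these to positions and take close looks with the wrist camera.

```bash
cat > h.py <<'E'
from station import *
import cv2,numpy as np
from scipy.spatial.transform import Rotation as R
np.set_printoptions(precision=4,suppress=True)
def down(a):  # tool y (closing) at world angle a
    M=np.array([[-np.sin(a),np.cos(a),0],[np.cos(a),np.sin(a),0],[0,0,-1]]).T
    q=R.from_matrix(M).as_quat(); return [q[3],q[0],q[1],q[2]]
def top(u,v,z):
    c=camera_info("top");K=c["intrinsics"];T=c["T"]
    d=T[:3,:3]@[(u-K[0,2])/K[0,0],-(v-K[1,2])/K[1,1],-1]; o=T[:3,3]
    return o+d*(z-o[2])/d[2]
def wT():
    q=get_ee_rot();T=np.eye(4);T[:3,:3]=R.from_quat([q[1],q[2],q[3],q[0]]).as_matrix();T[:3,3]=get_tcp_pos()
    return T@camera_info("wrist")["tool_from_camera"]
def wrist(T,u,v,z):
    K=camera_info("wrist")["intrinsics"]; p=np.array([u-K[0,2],v-K[1,2]]);r=np.hypot(*p)+1e-9;t=r/K[0,0]
    d=T[:3,:3]@[p[0]/r*np.sin(t),-p[1]/r*np.sin(t),-np.cos(t)]; o=T[:3,3]
    return o+d*(z-o[2])/d[2]
def project(T,P):
    K=camera_info("wrist")["intrinsics"];c=T[:3,:3].T@(np.asarray(P)-T[:3,3])
    t=np.arctan2(np.hypot(c[0],c[1]),-c[2]);s=np.hypot(c[0],c[1])
    return K[0,2]+K[0,0]*t*c[0]/s, K[1,2]-K[0,0]*t*c[1]/s
E
python3 - <<'E'
from h import *
k=.7
P=dict(block=(243,294,.035),pin=(253,290,.08),ring=(398,315,.16),bush=(570,281,.044),wide=(553,368,.04),blockL=(187,296,.035),blockR=(299,292,.035))
for n,(u,v,z) in P.items(): print(n,top(u*k,v*k,z))
E
```

```text
block [0.5816 0.3081 0.035 ]
pin [0.5811 0.2819 0.08  ]
ring [0.5274 0.0335 0.16  ]
bush [ 0.6049 -0.2709  0.044 ]
wide [ 0.4515 -0.2366  0.04  ]
blockL [0.5778 0.4069 0.035 ]
blockR [0.5854 0.2091 0.035 ]
```

```bash
python3 - <<'E'
from h import *
im=[]
import pickle
S={}
for n,p,h in (("bush",[.605,-.271,.044],.19),("ring",[.527,.0335,.16],.17),("pin",[.581,.284,.083],.17)):
    move_pose([p[0],p[1],p[2]+h],down(.038)); T=wT(); i=read_camera("wrist")[:,:,::-1]
    u,v=map(int,project(T,p)); x0=min(max(u-100,0),360);y0=min(max(v-150,0),120)
    S[n]=(T,x0,y0); print(n,u,v,x0,y0,get_time())
    im.append(cv2.resize(i[y0:y0+300,x0:x0+200],(266,400),interpolation=cv2.INTER_CUBIC))
    cv2.imwrite(f"raw_{n}.png",i)
pickle.dump(S,open("S.pkl","wb"))
cv2.imwrite("pics/w1.png",np.hstack(im))
E
```

```text
bush 279 187 179 37 2.1167
ring 278 191 178 41 3.4083
pin 278 191 178 41 4.5
```

View pics/w1.png

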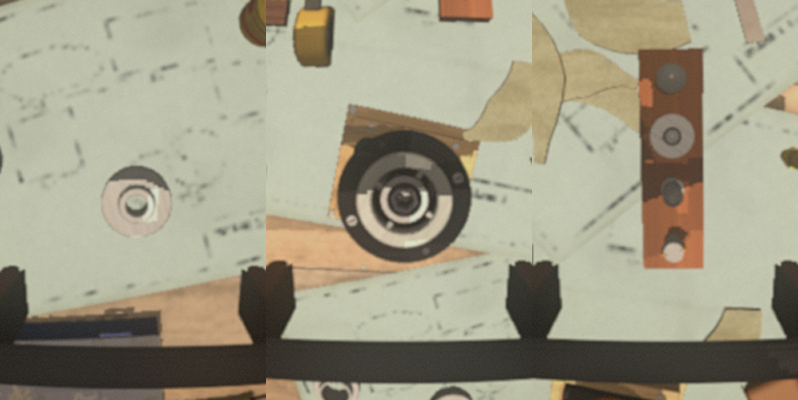

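Left: bush at (137,201). Middle: ring at (405,198), with pins faintly visible. Right: the block, where the third item at (672,190) is the pin candidate. I'll zoom in on all three.

```bash
python3 - <<'E'
from h import *
import pickle
S=pickle.load(open("S.pkl","rb")); im=[]
for n,(cx,cy,w) in dict(bush=(282,187,33),ring=(282,190,33),pin=(284,190,33)).items():
    i=cv2.imread(f"raw_{n}.png")[cy-2*w:cy+2*w,cx-w:cx+w]
    im.append(cv2.resize(i,None,fx=4,fy=4,interpolation=cv2.INTER_CUBIC))
o=np.hstack(im); o=cv2.convertScaleAbs(o,alpha=1.5,beta=15); cv2.imwrite("pics/w2.png",o); print(o.shape)
E
```

```text
(528, 792, 3)
```

View pics/w2.png

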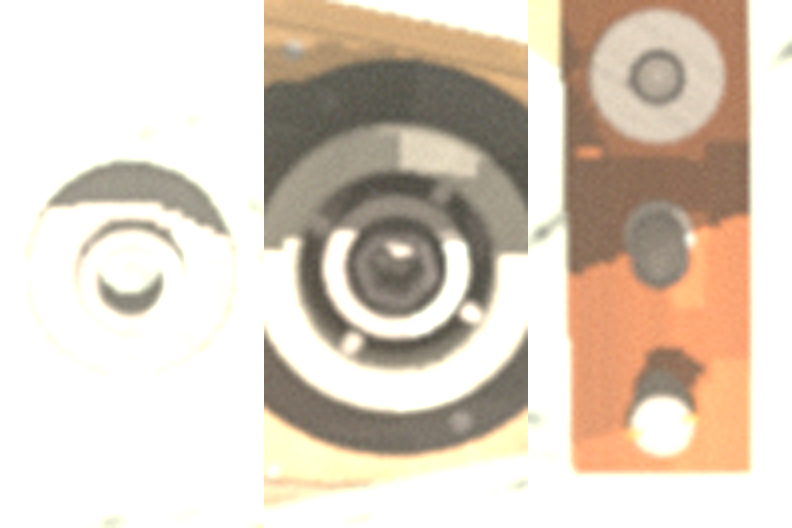

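Zoom: bush rim centre is (131,268). The ring bore centre is (395.5,268), with pins at about (442,188), (470,314), (353,342) and (319,222). The flanged slim pin has its flange centre near (659,234) and its top near (659,262).

```bash
python3 - <<'E'
from h import *
import pickle
S=pickle.load(open("S.pkl","rb"))
O=dict(bush=(249,121),ring=(249-66,124),pin=(251-132,124))
def f(n,x,y,z): return wrist(S[n][0],O[n][0]+(x-1.5)/4,O[n][1]+(y-1.5)/4,z)
print("bush rim",f("bush",131,268,.032),"L/R",f("bush",27,268,.032),f("bush",236,268,.032),"bore",f("bush",129.5,268+9,.044))
c=f("ring",395.5,268,.16);print("ring",c,f("ring",297,268,.16),f("ring",494,268,.16))
cp=f("ring",396,267,.157)
for x,y in((442,188),(470,314),(353,342),(319,222)):
    d=f("ring",x,y,.157)-cp; print(np.hypot(*d[:2]),np.degrees(np.arctan2(d[1],d[0]))%90)
print("pin flange",f("pin",659,234,.039),"top",f("pin",659,262,.080))
print("block edges",f("pin",566,250,.035),f("pin",748,250,.035))
E
```

```text
bush rim [ 0.6074 -0.2729  0.032 ] L/R [ 0.5778 -0.274   0.032 ] [ 0.6373 -0.2717  0.032 ] bore [ 0.6069 -0.2732  0.044 ]
ring [0.53   0.0347 0.16  ] [0.5045 0.0337 0.16  ] [0.5557 0.0357 0.16  ]
0.02404900719283494 62.582688555001354
0.023323534379392795 59.376681230691595
0.023268574890624758 62.90781615762238
0.023363402313969935 61.36959750002973
pin flange [0.5866 0.2863 0.039 ] top [0.586  0.2859 0.08  ]
block edges [0.5592 0.2798 0.035 ] [0.6133 0.2819 0.035 ]
```

```bash
python3 - <<'E'
from h import *
q=down(.038); x,y=.5862,.286
move_pose([x,y,.12],q); command_gripper(.5)
print(movel([x,y,.046],v=.08,until_force=8),get_tcp_pos()); command_gripper(0)
print("w",get_grip_width()*.088,get_finger_force())
movel([x,y,.27],v=.2); print("w",get_grip_width()*.088)
move_pose([.530,.0347,.27],q)
movel([.530,.0347,.212],v=.15)
f0=get_ft_force()
print(movel([.530,.0347,.166],v=.03,until_force=5),get_tcp_pos(),get_ft_force()-f0,get_ft_torque(),get_time())
cv2.imwrite("raw2.png",read_camera("wrist")[:,:,::-1])
E
```

```text
False [0.5866 0.2862 0.0465]
w 0.015456330435973054 30.00031395815313
w 0.015509293825976437
False [0.53   0.0347 0.166 ] [-0.21   -1.0872 -2.5067] [-0.2856 -0.1994 -0.0012] 12.0417
```

```bash
python3 - <<'E'
from h import *
print(movel([.530,.0347,.160],v=.015,until_force=5),get_tcp_pos())
command_gripper(.4); wait(.2)
movel([.530,.0347,.34],v=.25); T=wT(); i=read_camera("wrist")[:,:,::-1]; np.save("T3.npy",T)
u,v=map(int,project(T,[.53,.0347,.16]));print(u,v,get_time()); cv2.imwrite("raw3.png",i)
c=i[v-40:v+40,u-40:u+40]
cv2.imwrite("pics/w3.png",cv2.resize(c,(560,560),interpolation=cv2.INTER_CUBIC))
E
```

```text
True [0.5302 0.0346 0.1651]
280 190 13.9583
```

View pics/w3.png

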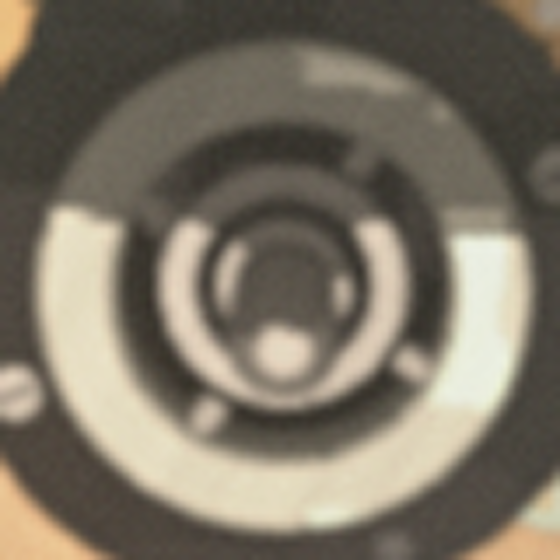

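The pin is home: contact came at the expected height, and it stands centred in the ring. Next is the bush, with the fingertips kept high enough to clear the 76 mm ring.

```bash
python3 - <<'E'
from h import *
T=np.load("T3.npy");print("ring",wrist(T,240+281.5/7-.4,150+292/7-.4,.16))
for a in(0.038,.8,-.8):
    print(a,*[ (lambda s:None if s is None else s[5])(inverse_kinematics(p,down(a))) for p in([.607,-.273,.02],[.53,.0347,.23])])
x,y=.6072,-.273
q6=lambda a: inverse_kinematics([.53,.0347,.23],down(a))[5]
a=min([.038+k*.1 for k in range(-16,17)],key=lambda a:abs(q6(a)+.8)); print("a",a,q6(a))
open("a.txt","w").write(str(a))
move_pose([x,y,.15],down(a)); command_gripper(1.0)
T=wT(); i=read_camera("wrist")[:,:,::-1]; u,v=map(int,project(T,[x,y,.032])); print(u,v,get_time())
np.save("T4.npy",T)
c=i[v-60:v+60,u-80:u+80]; cv2.imwrite("pics/w4.png",cv2.resize(cv2.convertScaleAbs(c,alpha=.8),(800,600),interpolation=cv2.INTER_CUBIC))
E
```

```text
ring [0.5298 0.034  0.16  ]
0.038 -0.4785288783144255 0.004971652177158781
0.8 -1.2405288783144257 -0.7570283478228412
-0.8 0.35947112168557416 0.8429716521771589
a 0.8380000000000001 -0.795028347822841
279 204 16.3333
```

View pics/w4.png

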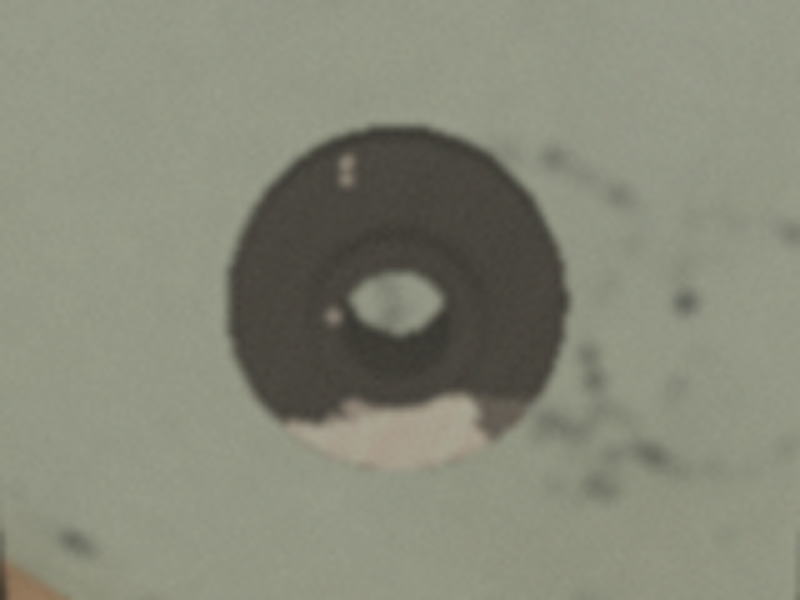

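The bush is centred at (398,299) in this crop, against a predicted (400,300), so I'll grasp it.

```bash
python3 - <<'E'
from h import *
a=float(open("a.txt").read()); x,y=.6072,-.273; q=down(a)
print(movel([x,y,.0155],v=.1,until_force=8),get_tcp_pos()); command_gripper(0)
print("w",get_grip_width()*.088,get_finger_force())
movel([x,y,.26],v=.25); print("w",get_grip_width()*.088)
move_pose([.53,.0345,.26],q); 
movel([.53,.0345,.225],v=.15)
wait(.2);f0=get_ft_force();np.save("f0.npy",f0)
print(movel([.53,.0345,.163],v=.03,until_force=5),get_tcp_pos(),get_ft_force()-f0,get_time())
E
```

```text
False [ 0.6077 -0.2733  0.0163]
w 0.06112645492361618 30.000475198030472
w 0.06127917377549499
True [0.53   0.0345 0.1724] [-1.4629 -1.2006  7.777 ] 22.8417
```

```bash
python3 - <<'E'
from h import *
a0=float(open("a.txt").read()); f0=np.load("f0.npy"); p=[.53,.0345]
for k in range(1,18):
    a=a0-.1*k; move_pose(p+[.1735],down(a))
    hit=movel(p+[.1690],v=.02,until_force=4); z=get_tcp_pos()[2]
    print(k,round(a,3),hit,round(z,4),(get_ft_force()-f0)[2],round(get_ft_torque()[2],3),round(get_time(),1))
    if z<.1709 or get_time()>50: break
E
```

```text
1 0.738 True 0.1723 8.120789906710696 0.008 23.3
2 0.638 True 0.1723 10.309861756248136 -0.026 23.8
3 0.538 True 0.1723 9.674786145337873 0.011 24.2
4 0.438 True 0.1723 9.842680634170277 -0.038 24.7
5 0.338 True 0.1723 10.16988954946932 0.012 25.1
6 0.238 True 0.1721 9.466221793057924 0.023 25.6
7 0.138 True 0.1696 -2.13752891500943 -0.173 26.1
```

Keyed: it dropped about 3 mm. I'll centre the yaw a little, then push home.

```bash
python3 - <<'E'
from h import *
a0=float(open("a.txt").read()); f0=np.load("f0.npy"); p=[.53,.0345]
move_pose(p+[.1693],down(a0-.73)); print(get_ft_torque()[2],get_ft_force()-f0)
hit=movel(p+[.1615],v=.015,until_force=20)
print(hit,get_tcp_pos(),get_ft_force()-f0,get_ft_torque(),get_grip_width()*.088,get_time())
wait(.5); print(get_tcp_pos(),get_ft_force()-f0)
T=wT();i=read_camera("wrist")[:,:,::-1];u,v=map(int,project(T,[.53,.0345,.16]));print(u,v)
cv2.imwrite("pics/w5.png",i)
s=read_camera("side")[150:290,220:380,::-1]; cv2.imwrite("pics/s5.png",cv2.resize(s,(800,700),interpolation=cv2.INTER_CUBIC)[:600])
E
```

```text
-0.051501939144568354 [ 1.2678 -0.0501  2.107 ]
True [0.5301 0.0346 0.1636] [-0.8409 -0.1521  7.9712] [-0.0433  0.1352  0.0172] 0.061266288722855555 26.7833
[0.5301 0.0346 0.1636] [-0.6     0.0128  8.0819]
278 253
```

View pics/s5.png

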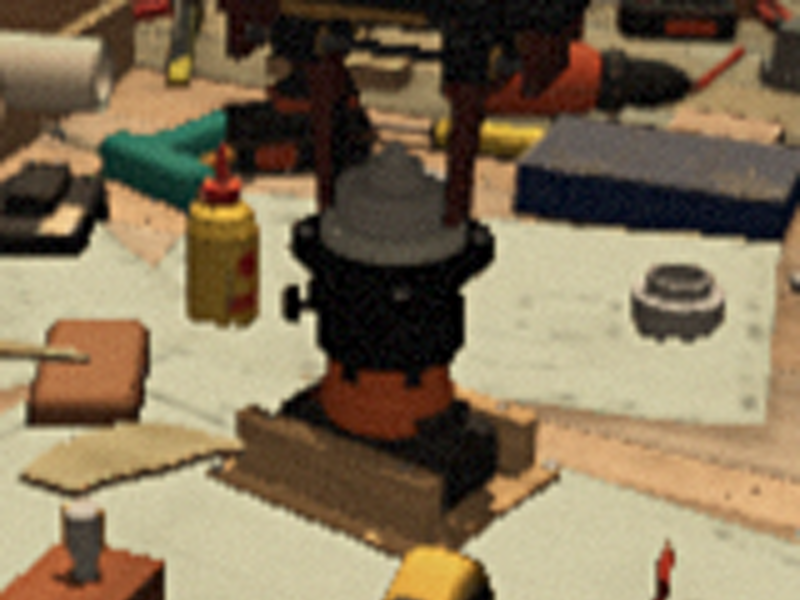

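The side view shows the bush seated on the ring with the pin tip above its nose. The height matches home, within the same −0.8 mm offset seen earlier. I'll add a little steady push and hand in.

```bash
python3 - <<'E'
from h import *
f0=np.load("f0.npy")
z=get_tcp_pos()
movel([.53,.0345,.1626],v=.01,until_force=12); wait(.5)
print(get_tcp_pos(),get_ft_force()-f0,get_time())
wait(.5); print(get_tcp_pos(),get_ft_force()-f0)
if 10<(get_ft_force()-f0)[2]<35: print(job_done())
E
```

```text
[0.5301 0.0346 0.1636] [-4.0446  1.3342 15.4726] 28.1333
[0.5301 0.0346 0.1636] [-4.1398  0.8625 15.3269]
the job is handed in; nothing more can be done
None
```

The job is handed in: the centring pin stands in the collet with its flange on the nut, and the narrow bush is keyed over the ring's pins, with the arm still holding it home at about 15 N (about 29 s used of 72).

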